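Clip the kitchen timer onto the flap's accessory rail

TASK

Clip the white kitchen timer onto the aluminium rail, near the middle of the rail's free stretch: holding it tilted, hook its lip under the rail edge nearest the robot, then rock it down until the sprung foot clicks under the far edge and it sits flat and square on the rail. The rail stands on adjustable feet, so find its height by feel and push only as hard as the spring needs (it clicks in at around 10 N; never force timer and rail together with more than 30 N). Leave the other things where they are, and let go of it.

Things in the scene. Friction and masses are not known exactly. Their poses are not given: they have to be found in the camera images.
- timer: White plastic clip-on timer, about 150 g, standing on the flap: housing 88 x 44 x 42 mm (x, y, z), flat top at z = 62 mm with a thin dial; the plain +x third may be pressed. Origin: under its middle, at flap level. x runs from the lip end to the foot end, z up. Underside (seat) at z = 20 mm. Grip it across the 44 mm, fingertips above the seat: once on, the rail runs below it to both sides.
- lip (a point): Free upper edge of the lip, mid-width: timer frame x = -22.5, y = 0, z = 11.5 mm. Below the seat a wall (x -44 to -31.5 mm, full width) goes down to z = 0; from it the lip, 6 mm thick, points to +x (x -31.5 to -22.5, z 5.5 to 11.5 mm). Throat between lip and seat: 8.5 mm high, 9 mm deep; the 5 mm flange enters it fully at tilts up to about 20 degrees.
- nose (a point): Tip of the black sprung foot, 20 mm wide in y: at rest x = 25, y = 0, z = 12 mm in the timer's frame. Below the tip a ramp slopes down and outward (30 degrees from vertical) to x = 32, z = 0 mm; above it a catch face slopes up and outward (60 degrees from vertical). A tongue stands out to x = 51 mm at z = 17 mm.
- foot (a joint): How far the foot is pushed out along the timer's +x (m): 0 at rest, limit 0.008. Spring 2 N at rest plus 0.7 N per mm. The ramp pushes it out 3 to 5 mm, then it snaps back under the rail edge to near 0; pressing on the top at the foot end takes 5 to 13 N. Hooked and let go, the timer rests on the ramp at 8 to 14 degrees.
- rail: Aluminium T rail, 230 mm along its y, on a foot plate; origin on the flap under its middle, x across, away from the robot, z up. Its levelling feet raise it by h = 0 to 14 mm, differing each time and not reported here: flange x -30 to 30, z 30+h to 35+h mm; web x -18 to 18 mm; end caps 6 mm thick, to z = 39+h. A tea-bag box (72 x 50 mm, top z = 85+h) is fixed on it at y 63 to 113 mm.
- rail_free (a point): Point on the flap below the middle of the rail's free stretch (rail frame x = 0, y = -28, z = 0 mm); same axes as the rail. A seated timer shares these axes: seat on the flange top, so its origin 15+h mm above the flap, with 1.5 mm of play in x, lip wall against or near the -x edge. Lowered at under 18 degrees of tilt, the foot lands on the flange top before the lip can hook.
- eggcup: Grey silicone egg cup, 50 mm across, 62 mm high; origin under its middle. A bystander.
- pot: Closed amber glass preserve pot, 68 mm across, 85 mm high; origin under its middle. A bystander.
- teaspoon: Steel teaspoon, 140 mm long, lying flat. A bystander.
- ramekin: White ceramic ramekin, 84 mm across, 45 mm high; origin under its middle. A bystander.
- mug: Blue mug, 80 mm across, 90 mm high, handle at its +y; origin under its middle. A bystander.
- saltmill: Wooden salt mill, 48 mm across, 102 mm high; origin under its middle. A bystander.

How it is judged:
On the way:
1. the timer is held or rests tilted, foot end up, with its lip reaching at least 4 mm in from the rail's near edge (x of lip in the frame of rail between -0.026 and -0.012 m and z of lip in the frame of rail between 0.02 and 0.045 m and angle between timer's own z axis and vertical above 0.1 rad and z of nose in the frame of rail above 0.032 m), for 0.2 s.
At the end, for the whole second after the job is handed in: The timer sits flat (3 degrees) and square (4.5 degrees) on the rail, within 25 mm of the middle of the free stretch along it, its origin 12 to 31 mm above the flap, lip at least 4 mm under the near edge, foot tip under the far edge and sprung back (under 2.5 mm out), at rest (x of lip in the frame of rail between -0.026 and -0.012 m and z of lip in the frame of rail between 0.02 and 0.045 m and x of nose in the frame of rail between 0.018 and 0.029 m and z of timer in the frame of rail between 0.012 and 0.031 m and angle between timer's own z axis and vertical below 0.055 rad and angle between the x axis of timer and the x axis of rail, either way round below 0.08 rad and value of joint foot below 0.0025 m and y of timer in the frame of rail_free between -0.025 and 0.025 m and linear speed of timer below 0.01 m/s); the robot touches nothing.
It fails at once if the timer and the rail are forced together with more than 30 N (contact force between timer and rail above 30 N).
It fails at once if one of the other things is moved by more than 20 mm (distance of any of eggcup, pot, teaspoon, ramekin, mug, saltmill from where it was at the start of the episode above 0.02 m).
It also fails if it takes over 72 s, if anything falls off the work surface, if the arm or the gripper's body presses on something with over 40 N, if the wrist force passes 120 N, or if a joint passes its speed limit or range.

ROBOT

A 6-joint arm with a two-finger parallel gripper is mounted at the origin on the work surface. World frame = base frame: x ahead of the robot, y to its left, z up, the work surface at z = 0. Lengths are in m, angles in rad, forces in N, time in s.
With the tool pointing down it reaches from about 0.4 to 0.925 m from the base axis. Payload 12.5 kg.
Tool frame: the origin (TCP) lies at the very end of the fingers, on their centre line; the grasp point (between the pads) lies 19 mm behind it; z points along the fingers, y is the line along which they close (so a half turn about z gives the same grasp; the last joint's range is limited). The gripper opens to 95 mm and grips with 3 to 60 N. Pads are 20 mm wide; open, the fingers measure 119 mm over their backs; the gripper's body (75 mm by 180 mm) begins 59 mm behind the grasp point.
Start: joints at [1.02, 0.491, 1.559, -0, 1.092, -0.106], TCP at [0.269, 0.564, 0.215] pointing down, gripper open.
Joint ranges: [-3.1, 3.1], [-0.84, 2.19], [0.05, 2.79], [-1.13, 4.28], [0.06, 2.93], [-2.69, 2.69]. Speed limits (rad/s): [2.22, 2.22, 2.79, 3.14, 3.14, 3.14].

INTERFACE

Orientations are given as a unit quaternion [w, x, y, z].
In Python, from workcell import env, imaging, models gives the robot as it stands.
- The arm moves only by the shell command python3 -m crank 'ROWS'. ROWS is a JSON object of lists of equal length, an entry for each row: "travel": the shift along the world's x, y, z in units of 0.2 m (1.0 is 0.2 m), a list of three; "twist": the turn, a rotation vector about the world's x, y, z in units of 360 degrees (1.0 is 360 degrees), a list of three; "claw": the gripper's target within -1 to 1 (shut at 1, half-way at 0, fully open at -1). A call has 1 to 10 rows; each row is the pose to reach, as a shift and turn from the pose commanded when the call began, turning the shorter way round; what a row does not reach only later rows make up. A row lasts 1/12 s, in which the tool goes at most 41.7 mm and 7.16 degrees, less where a joint would pass 70% of its speed; a pose out of reach is approached as far as the arm can. A call with a number of a shift or a turn outside -1 to 1 is refused whole. A call with a gripper value outside its range is refused whole. The fingers move at their own pace and stop on an object; the grip force is fixed at half the most. Time passes only in rows, so rows that repeat a pose let the fingers close. It gives the time, the measured TCP pose, the force, the opening and the grip force at its end, in the units of the state.
- env.get_state(): the state, without advancing time (a new reading comes with each control period).
- imaging.get_image(name): name is "scene" or "side" or "wrist"; returns the picture (420x560x3 uint8, blue, green, red); there is no depth.
- imaging.get_calibration(name): a dict with "fx", "fy", "cx", "cy" (pixels), "R" (3x3) and "t" (3): a world point X has camera coordinates R X + t. Camera axes: x right, y down, z forward; pixel columns grow to the right and rows downward; lengths in m; the calibration is good to about 2 mm. A picture is of the moment at which its call begins: read the wrist's pose just before it. get_calibration takes no time and is no camera call; for the wrist camera it gives the pose at the moment of the call.
- env.hand_in(): hands the job in; it is judged then, once.
Trained networks look in the newest picture that a camera, given by its name, has taken for a name from the list of things; names that differ only in an ending like _2 or _b are one class to them, and where a whole thing is asked for, a point or a joint stands for the part that bears it (a point fixed in the world has none). Each returns a list of dicts, best first, with "p" (0 to 1); they miss things now and then, are a little off and sometimes report something else, mostly with a low value. They report only what shows in the picture. A call takes as long as a camera call.
- models.look_for(camera, query): "at" ([column, row] in pixels, amid what is visible of it).
- models.place_of(camera, query): "at" ([column, row] in pixels: a listed point, or the origin of a listed thing).
The state is a dict: "t": time; "joints": joint angles; "qvel": joint speeds; "tau": joint torques, N m; "eef_pos": TCP position; "tcp_rot": TCP orientation; "wrist_force": force on the tool from outside, world axes, zero at the start; "moment": the same for the moment, N m; "finger_gap": finger opening in m; "grip_force": force on a finger pad.
Only numpy, scipy, OpenCV 4.12 (cv2) and the standard library are available. Lean on these libraries where they do the work, as an engineer would, in place of code of your own. Each camera call takes 0.05 s, during which the arm holds its last target. There are 200 camera calls.

## Working session

There is one attempt and no reset: what is moved stays moved. The work goes in short steps, Python scripts to look and compute and a shell command to move; the robot and the scene stay as the last step left them, time stands still between calls to the robot, and variables do not carry over. Pictures are saved under pics/ and viewed, at most 10 in all, crops included, and the job is handed in when it is done.

```bash
ls; mkdir -p pics
cat > h.py <<'E'
import numpy as np, cv2
from workcell import env, imaging, models
def ray(cam,uv):
    c=imaging.get_calibration(cam); R=np.array(c["R"]);t=np.array(c["t"])
    d=R.T@np.array([(uv[0]-c["cx"])/c["fx"],(uv[1]-c["cy"])/c["fy"],1]); return -R.T@t,d/np.linalg.norm(d)
def onz(cam,uv,z):
    o,d=ray(cam,uv); return o+d*(z-o[2])/d[2]
def tri(obs):
    A=np.zeros((3,3));b=np.zeros(3);rs=[ray(c,u) for c,u in obs]
    for o,d in rs:
        P=np.eye(3)-np.outer(d,d);A+=P;b+=P@o
    X=np.linalg.solve(A,b); return X,[round(float(np.linalg.norm((np.eye(3)-np.outer(d,d))@(X-o))),4) for o,d in rs]
def proj(cam,X):
    c=imaging.get_calibration(cam);p=np.array(c["R"])@X+np.array(c["t"]);return [c["fx"]*p[0]/p[2]+c["cx"],c["fy"]*p[1]/p[2]+c["cy"]]
E
python3 - <<'E'
from h import *
ims=[]
for c in ["scene","side"]:
    im=imaging.get_image(c); cv2.imwrite(f"pics/{c}0.png",im)
    for q in ["timer","lip","nose","rail","rail_free","eggcup","pot","teaspoon","ramekin","mug","saltmill"]:
        r=models.place_of(c,q)[:2]; print(c,q,[(np.round(x["at"],1).tolist(),round(x["p"],2),np.round(onz(c,x["at"],0)[:2],3).tolist()) for x in r])
print(env.get_state())
E
```

```text
pics
scene timer [([154.0, 185.1], 0.56, [0.53, -0.304])]
scene lip [([161.7, 175.3], 0.66, [0.501, -0.29]), ([156.9, 184.2], 0.59, [0.527, -0.297])]
scene nose [([148.2, 189.8], 0.58, [0.544, -0.315])]
scene rail [([307.1, 219.7], 0.63, [0.611, 0.071])]
scene rail_free [([295.0, 216.8], 0.7, [0.604, 0.043])]
scene eggcup [([405.0, 139.9], 0.75, [0.371, 0.32])]
scene pot [([263.7, 291.5], 0.69, [0.787, -0.019])]
scene teaspoon [([294.8, 155.6], 0.89, [0.43, 0.038])]
scene ramekin [([164.0, 261.2], 0.76, [0.726, -0.245])]
scene mug [([463.4, 250.2], 0.68, [0.675, 0.422])]
scene saltmill [([115.5, 219.2], 0.6, [0.626, -0.377])]
side timer [([262.6, 321.0], 0.92, [0.52, -0.308])]
side lip [([253.8, 310.2], 0.94, [0.5, -0.279])]
side nose [([268.2, 322.7], 0.54, [0.533, -0.314])]
side rail [([288.4, 196.6], 0.73, [0.616, 0.069])]
side rail_free [([288.5, 203.6], 0.97, [0.614, 0.043])]
side eggcup [([203.7, 138.2], 0.82, [0.372, 0.32])]
side pot [([352.2, 215.1], 0.96, [0.787, -0.009])]
side teaspoon [([221.6, 206.1], 0.82, [0.425, 0.047])]
side ramekin [([342.0, 293.2], 0.86, [0.721, -0.247])]
side mug [([296.2, 111.0], 0.58, [0.674, 0.428])]
side saltmill [([316.8, 343.6], 0.77, [0.642, -0.373])]
{'t': 1.2, 'joints': array([ 1.02038567e+00,  4.90914621e-01,  1.55888731e+00,  1.16073910e-05,
        1.09166813e+00, -1.05613447e-01]), 'qvel': array([-3.07409830e-03, -1.27367935e-03, -7.48433947e-05,  1.84239057e-04,
       -1.72273470e-03,  9.40216285e-04]), 'tau': array([ 4.84418822e-03, -6.12471414e+01, -2.58443356e+01,  6.95918687e-02,
        4.44335479e-02, -6.15996939e-06]), 'eef_pos': array([0.26892361, 0.56422179, 0.21465623]), 'tcp_rot': array([1.48718566e-05, 2.20572396e-01, 9.75370604e-01, 5.96883641e-05]), 'wrist_force': array([ 0.16663697, -0.26577759,  0.63280882]), 'moment': array([-0.01821353, -0.01211977, -0.02899125]), 'grip_force': 0.0, 'finger_gap': 0.09529351522714356}
```

View pics/scene0.png

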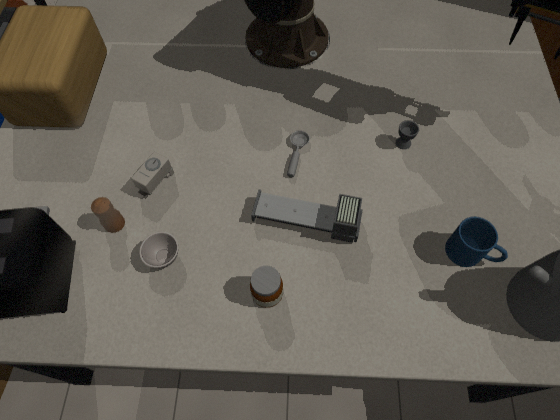

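View pics/side0.png

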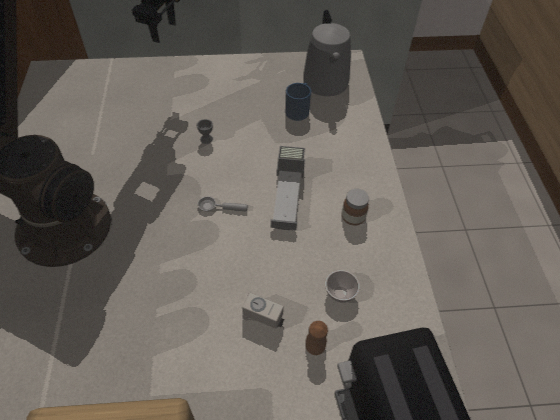

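The scene view shows the timer at (152,175), the rail from (258,205) to (360,225) with the tea box at its right end, and the teaspoon near (297,150). The side view agrees. I'll move over the rail and take a wrist view.

```bash
python3 -m crank '{"travel":[[0.4,-0.85,0.15],[0.4,-0.85,0.15],[0.4,-0.85,0.15],[0.4,-0.85,0.15],[0.4,-0.85,0.15]],"twist":[[0,0,0.045],[0,0,0.045],[0,0,0.045],[0,0,0.045],[0,0,0.045]],"claw":[1,1,1,1,1]}'
python3 -m crank '{"travel":[[0.4,-0.85,0.1],[0.4,-0.85,0.1],[0.4,-0.85,0.1],[0.4,-0.85,0.1],[0.4,-0.85,0.1]],"twist":[[0,0,0],[0,0,0],[0,0,0],[0,0,0],[0,0,0]],"claw":[1,1,1,1,1]}'
python3 -m crank '{"travel":[[0.4,-0.85,0],[0.4,-0.85,0],[0.4,-0.85,0],[0.4,-0.85,0],[0.4,-0.85,0],[0.4,-0.85,0]],"twist":[[0,0,0],[0,0,0],[0,0,0],[0,0,0],[0,0,0],[0,0,0]],"claw":[1,1,1,1,1,1]}'
python3 - <<'E'
from h import *
im=imaging.get_image("wrist");cv2.imwrite("pics/w1.png",im)
for q in ["rail","rail_free"]:
    print(q,[(x["at"],x["p"],onz("wrist",x["at"],0)) for x in models.place_of("wrist",q)[:2]])
s=env.get_state();print(s["t"],s["eef_pos"],s["tcp_rot"],s["wrist_force"])
E
```

```text
t: 1.62
eef_pos: [0.3499, 0.3914, 0.2454]
tcp_rot: [0.0, 0.081, 0.997, 0.0]
wrist_force: [0.2, 0.5, 0.7]
finger_gap: 0.0668
grip_force: 0.0
t: 2.03
eef_pos: [0.4301, 0.2212, 0.2653]
tcp_rot: [0.001, 0.082, 0.997, 0.0]
wrist_force: [-0.7, 0.1, -0.1]
finger_gap: 0.0337
grip_force: 0.0
t: 2.53
eef_pos: [0.5105, 0.0507, 0.2645]
tcp_rot: [0.0, 0.083, 0.997, -0.0]
wrist_force: [-0.5, 0.1, -0.5]
finger_gap: 0.0007
grip_force: 0.0
rail []
rail_free [([9.0, 218.3], 0.41, array([ 4.97784926e-01, -2.92617256e-01,  5.55111512e-17]))]
2.6833 [0.50859083 0.05446891 0.26457453] [-1.90395459e-04  8.11938979e-02  9.96698299e-01  1.24544819e-04] [-0.09496868 -0.07368809  0.6740696 ]
```

View pics/w1.png

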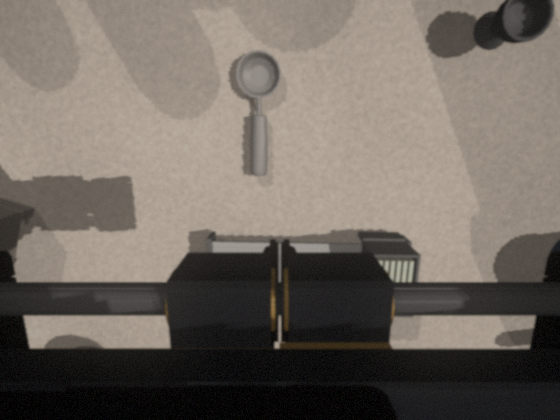

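The wrist view shows the spoon at (258,110), and the rail mostly hidden behind the fingers at rows 235–250. I'll shift forward so the rail is clear of the gripper.

```bash
python3 -m crank '{"travel":[[0.7,-0.05,0.1],[0.7,-0.05,0.1],[0.7,-0.05,0.1],[0.7,-0.05,0.1],[0.7,-0.05,0.1],[0.7,-0.05,0.1]],"twist":[[0,0,0],[0,0,0],[0,0,0],[0,0,0],[0,0,0],[0,0,0]],"claw":[1,1,1,1,1,1]}'
python3 - <<'E'
from h import *
s=env.get_state();im=imaging.get_image("wrist");cv2.imwrite("pics/w2.png",im)
for q in ["rail","rail_free"]:
    print(q,[(x["at"],x["p"],onz("wrist",x["at"],0)) for x in models.place_of("wrist",q)[:2]])
print(s["t"],s["eef_pos"],s["tcp_rot"],s["wrist_force"]);print(imaging.get_calibration("wrist"))
E
```

```text
t: 3.18
eef_pos: [0.6487, 0.0457, 0.2839]
tcp_rot: [-0.001, 0.08, 0.997, 0.0]
wrist_force: [-0.7, 0.5, -0.1]
finger_gap: 0.0002
grip_force: 0.0
rail []
rail_free []
3.1833 [0.6486855  0.04572442 0.28394731] [-6.00401479e-04  8.01036505e-02  9.96786354e-01  9.32048343e-05] [-0.74886807  0.52308751 -0.08782602]
{'fx': 351.8910588611305, 'fy': 351.8910588611305, 'cx': 279.2812577344098, 'cy': 213.54927830340435, 'R': array([[ 1.59863970e-01,  9.87138881e-01,  5.83771581e-04],
       [ 9.58295531e-01, -1.55334740e-01,  2.39876623e-01],
       [ 2.36882221e-01, -3.77882035e-02, -9.70803206e-01]]), 't': array([-0.14805859, -0.65675598,  0.30541395])}
```

View pics/w2.png

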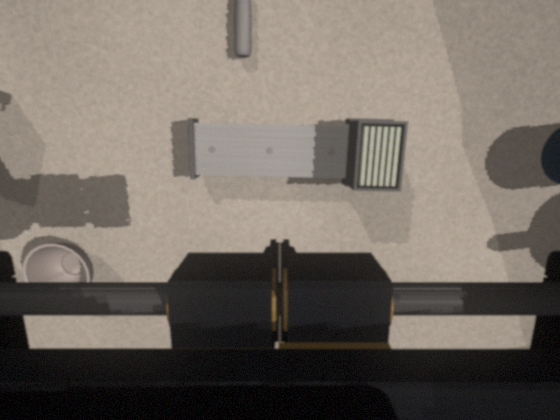

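The rail is clear here: the flange spans about (195,123) to (348,180) and the box covers (350–405,120–190). I'll get the edges numerically.

Run:
```python
from h import *
im=cv2.imread("pics/w2.png");c=im[95:205,170:420];cv2.imwrite("pics/c2.png",cv2.resize(c,None,fx=3.2,fy=3.2,interpolation=cv2.INTER_CUBIC)[:600,:800])
g=cv2.cvtColor(c,cv2.COLOR_BGR2GRAY)
l=cv2.createLineSegmentDetector().detect(g)[0][:,0]+[170,95,170,95]
for a in l:
    if np.hypot(a[2]-a[0],a[3]-a[1])>28:
        p,q=[onz("wrist",u,0.042) for u in (a[:2],a[2:])];d=q-p
        print(np.round(a,1),np.round(p[:2],4),np.round(q[:2],4),round(np.degrees(np.arctan2(d[1],d[0])),1))
```

```text
[394.8 184.4 400.6 128. ] [0.6681 0.1801] [0.6043 0.192 ] 169.5
[363.8 126.9 359.4 183.2] [0.5964 0.1507] [0.66   0.1389] -10.5
[348.3 118.1 406.8 121.4] [0.5839 0.1344] [0.5982 0.1994] 77.7
[383.8 128.2 378.7 183.2] [0.6015 0.1731] [0.6635 0.1614] -10.6
[388.1 184.4 393.5 129.3] [0.6668 0.1723] [0.6045 0.1839] 169.5
[369.6 181.9 374.2 128.1] [0.6603 0.151 ] [0.5997 0.1623] 169.4
[370.8 128.1 366.4 181.9] [0.5991 0.1585] [0.6598 0.1473] -10.5
[375.8 183.1 380.6 128.1] [0.663  0.1581] [0.6008 0.1695] 169.5
[363.3 183.1 367.8 128.1] [0.6606 0.1435] [0.5985 0.1551] 169.4
[390.1 129.3 384.9 183.2] [0.6039 0.1801] [0.6647 0.1687] -10.6
[377.3 128.2 372.6 181.9] [0.6003 0.1658] [0.6609 0.1545] -10.6
[382.1 181.9 387.  129.3] [0.6627 0.1656] [0.6033 0.1766] 169.5
[396.5 129.3 391.2 183.2] [0.6051 0.1873] [0.6659 0.176 ] -10.5
[406.8 121.6 399.6 189.3] [0.5984 0.1994] [0.6748 0.1852] -10.5
[338.1 183.6 286.9 183.1] [0.6564 0.1141] [0.6461 0.0544] -99.8
[193.7 124.3 195.5 171.9] [ 0.5627 -0.0395] [ 0.6159 -0.0493] -10.4
[399.4 190.3 351.8 189.4] [0.676 0.185] [0.6659 0.1293] -100.3
[357.5 121.8 352.9 185.6] [0.5897 0.1443] [0.6616 0.131 ] -10.5
[345.1 176.8 348.5 124.3] [0.6496 0.1231] [0.5908 0.1339] 169.7
[266.9 199.9 238.1 198.9] [0.6623 0.0277] [ 0.6556 -0.006 ] -101.3
```

View pics/c2.png

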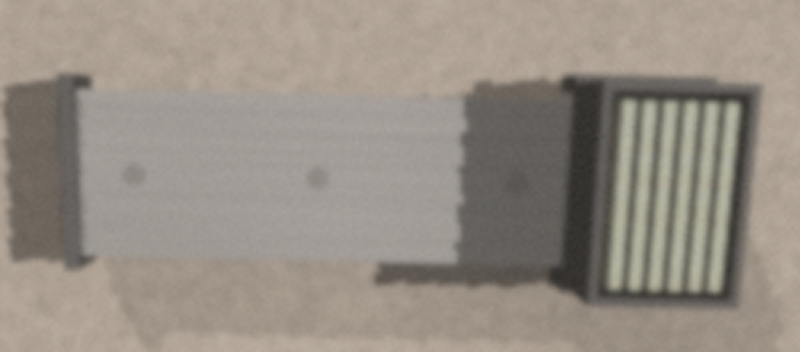

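Run:
```python
from h import *
ex=np.array([np.cos(np.radians(10.5)),-np.sin(np.radians(10.5))]);ey=np.array([-ex[1],ex[0]])
for z in (0.035,0.042,0.049):
    P=[onz("wrist",u,z)[:2] for u in [(195,123.1),(313.8,125.3),(196,175),(313.8,177.5),(348.8,125),(345.6,178)]]
    x=[p@ex for p in P];y=[p@ey for p in P]
    print(z,"x",np.round(x,4),"y",np.round(y,4),"width",x[2]-x[0],x[3]-x[1],"len(172)",y[4]-y[0],y[5]-y[2])
    xc=np.mean(x[:4]);ym=(y[0]+y[2]+y[4]+y[5])/4  # y mid of -109..63 = -23
    o=xc*ex+(ym+.023)*ey; print("rail",o,"free",o-.028*ey)
```

```text
0.035 x [0.5591 0.5584 0.6192 0.619  0.5572 0.6187] y [0.0635 0.2007 0.0626 0.2035 0.2411 0.2415] width 0.06007521652288961 0.060541802884442664 len(172) 0.17752488576210787 0.17889810345098134
rail [0.61099444 0.06493666] free [0.60589184 0.03740553]
0.042 x [0.5591 0.5585 0.6182 0.618  0.5573 0.6178] y [0.0652 0.2    0.0643 0.2027 0.2397 0.2402] width 0.0590718694447081 0.059530663107546844 len(172) 0.174559951372466 0.17591023424669233
rail [0.61055828 0.06515974] free [0.60545569 0.0376286 ]
0.049 x [0.5592 0.5585 0.6172 0.617  0.5573 0.6168] y [0.0668 0.1993 0.0659 0.202  0.2384 0.2388] width 0.05806852236652671 0.05851952333065058 len(172) 0.17159501698282412 0.17292236504240333
rail [0.61012213 0.06538282] free [0.60501954 0.03785168]
```

```bash
python3 -m crank '{"travel":[[-0.215,-0.04,-1],[-0.215,-0.04,-1],[-0.215,-0.04,-1],[-0.215,-0.04,-1],[-0.215,-0.04,-1],[-0.215,-0.04,-1]],"twist":[[0,0,0],[0,0,0],[0,0,0],[0,0,0],[0,0,0],[0,0,0]],"claw":[1,1,1,1,1,1]}'
python3 -m crank '{"travel":[[0,0,-0.15],[0,0,-0.155],[0,0,-0.155]],"twist":[[0,0,0],[0,0,0],[0,0,0]],"claw":[1,1,1]}'
python3 -m crank '{"travel":[[0,0,-0.01],[0,0,-0.01]],"twist":[[0,0,0],[0,0,0]],"claw":[1,1]}'
```

```text
t: 3.83
eef_pos: [0.6009, 0.0366, 0.0793]
tcp_rot: [-0.005, 0.081, 0.997, -0.0]
wrist_force: [-1.4, 0.9, 0.1]
finger_gap: 0.0004
grip_force: 0.0
t: 4.08
eef_pos: [0.6061, 0.0365, 0.0549]
tcp_rot: [-0.0, 0.081, 0.997, 0.0]
wrist_force: [0.9, -0.8, -0.3]
finger_gap: 0.0004
grip_force: 0.0
t: 4.25
eef_pos: [0.6068, 0.0363, 0.0536]
tcp_rot: [0.001, 0.081, 0.997, 0.0]
wrist_force: [0.6, 0.1, -0.4]
finger_gap: 0.0005
grip_force: 0.0
```

```bash
python3 -m crank '{"travel":[[0,0,-0.015],[0,0,-0.015]],"twist":[[0,0,0],[0,0,0]],"claw":[1,1]}' | egrep 'eef|wrist'
python3 -m crank '{"travel":[[0,0,-0.01],[0,0,-0.01]],"twist":[[0,0,0],[0,0,0]],"claw":[1,1]}'| egrep 'eef|wrist'
python3 -m crank '{"travel":[[0,0,-0.005],[0,0,-0.005]],"twist":[[0,0,0],[0,0,0]],"claw":[1,1]}'| egrep 'eef|wrist'
```

```text
eef_pos: [0.6062, 0.0362, 0.0494]
wrist_force: [0.1, 0.6, -0.5]
eef_pos: [0.6059, 0.0362, 0.0467]
wrist_force: [0.2, -0.2, 0.2]
eef_pos: [0.6058, 0.0362, 0.0455]
wrist_force: [-0.3, -0.1, -0.9]
```

```bash
python3 -m crank '{"travel":[[0,0,-0.005],[0,0,-0.005]],"twist":[[0,0,0],[0,0,0]],"claw":[1,1]}'| egrep 'eef|wrist'
python3 -c "
from h import *
print(env.get_state()['eef_pos'],env.get_state()['wrist_force'])"
```

```text
eef_pos: [0.6058, 0.0362, 0.0445]
wrist_force: [0.2, -0.9, 0.5]
[0.60584301 0.03621488 0.04449631] [ 0.20840383 -0.87477142  0.5297699 ]
```

```bash
cat > ok.py <<'E'
import sys
from h import *
s=env.get_state(); print(round(s["t"],2),np.round(s["eef_pos"],4),np.round(s["wrist_force"],1))
sys.exit(abs(s["wrist_force"][2])>float(sys.argv[1]))
E
python3 -m crank '{"travel":[[0,0,-0.006],[0,0,-0.006]],"twist":[[0,0,0],[0,0,0]],"claw":[1,1]}' >/dev/null; python3 ok.py 3 && 
python3 -m crank '{"travel":[[0,0,-0.006],[0,0,-0.006]],"twist":[[0,0,0],[0,0,0]],"claw":[1,1]}' >/dev/null; python3 ok.py 3 && 
python3 -m crank '{"travel":[[0,0,-0.006],[0,0,-0.006]],"twist":[[0,0,0],[0,0,0]],"claw":[1,1]}' >/dev/null; python3 ok.py 3 && 
python3 -m crank '{"travel":[[0,0,-0.006],[0,0,-0.006]],"twist":[[0,0,0],[0,0,0]],"claw":[1,1]}' >/dev/null; python3 ok.py 3 && 
python3 -m crank '{"travel":[[0,0,-0.006],[0,0,-0.006]],"twist":[[0,0,0],[0,0,0]],"claw":[1,1]}' >/dev/null; python3 ok.py 3 && 
python3 -m crank '{"travel":[[0,0,-0.006],[0,0,-0.006]],"twist":[[0,0,0],[0,0,0]],"claw":[1,1]}' >/dev/null; python3 ok.py 3 && 
python3 -m crank '{"travel":[[0,0,-0.006],[0,0,-0.006]],"twist":[[0,0,0],[0,0,0]],"claw":[1,1]}' >/dev/null; python3 ok.py 3
```

```text
5.08 [0.6058 0.0362 0.0433] [-0.5 -0.1 -0.3]
5.08 [0.6058 0.0362 0.0433] [-0.5 -0.1 -0.3]
5.08 [0.6058 0.0362 0.0433] [-0.5 -0.1 -0.3]
5.08 [0.6058 0.0362 0.0433] [-0.5 -0.1 -0.3]
5.08 [0.6058 0.0362 0.0433] [-0.5 -0.1 -0.3]
5.08 [0.6058 0.0362 0.0433] [-0.5 -0.1 -0.3]
5.08 [0.6058 0.0362 0.0433] [-0.5 -0.1 -0.3]False
False
False
False
False
False
False
```

```bash
sed -i 's/sys.exit(\(.*\))$/sys.exit(int(\1))/' ok.py
python3 -m crank '{"travel":[[0,0,-0.006],[0,0,-0.006]],"twist":[[0,0,0],[0,0,0]],"claw":[1,1]}' >/dev/null; python3 ok.py 3 && 
python3 -m crank '{"travel":[[0,0,-0.006],[0,0,-0.006]],"twist":[[0,0,0],[0,0,0]],"claw":[1,1]}' >/dev/null && python3 ok.py 3 && 
python3 -m crank '{"travel":[[0,0,-0.006],[0,0,-0.006]],"twist":[[0,0,0],[0,0,0]],"claw":[1,1]}' >/dev/null && python3 ok.py 3 && 
python3 -m crank '{"travel":[[0,0,-0.006],[0,0,-0.006]],"twist":[[0,0,0],[0,0,0]],"claw":[1,1]}' >/dev/null && python3 ok.py 3 && 
python3 -m crank '{"travel":[[0,0,-0.006],[0,0,-0.006]],"twist":[[0,0,0],[0,0,0]],"claw":[1,1]}' >/dev/null && python3 ok.py 3 && 
python3 -m crank '{"travel":[[0,0,-0.006],[0,0,-0.006]],"twist":[[0,0,0],[0,0,0]],"claw":[1,1]}' >/dev/null && python3 ok.py 3
```

```text
5.25 [0.6058 0.0362 0.0421] [ 0.2  0.2 -0.3]
5.42 [0.6058 0.0362 0.0409] [-0.1 -0.3  0.2]
5.58 [0.6058 0.0362 0.0397] [-0.6  0.1 -0.5]
5.75 [0.6058 0.0362 0.0385] [-0.9  0.6 -0.4]
5.92 [0.606  0.0362 0.0379] [-1.3  0.   5.5]
```

Contact at z ≈ 0.038 gives a flange top of about 38 mm, so h ≈ 3 mm. Next is the timer, with a closer look on the way.

```bash
python3 -m crank '{"travel":[[0,0,0.2],[0,-0.15,0.4],[-0.08,-0.94,0.85],[-0.08,-0.94,0.85],[-0.08,-0.94,0.85],[-0.08,-0.94,0.85],[-0.08,-0.94,0.85],[-0.08,-0.94,0.85]],"twist":[[0,0,0],[0,0,0],[0,0,-0.072],[0,0,-0.072],[0,0,-0.072],[0,0,-0.072],[0,0,-0.072],[0,0,-0.072]],"claw":[1,1,-1,-1,-1,-1,-1,-1]}'
python3 -m crank '{"travel":[[-0.08,-0.94,0],[-0.08,-0.94,0],[-0.08,-0.94,0],[-0.08,-0.94,0],[-0.08,-0.94,0],[-0.08,-0.94,0],[-0.08,-0.94,0]],"twist":[[0,0,0],[0,0,0],[0,0,0],[0,0,0],[0,0,0],[0,0,0],[0,0,0]],"claw":[-1,-1,-1,-1,-1,-1,-1]}'
python3 - <<'E'
from h import *
s=env.get_state();im=imaging.get_image("wrist");cv2.imwrite("pics/w3.png",im)
for q,z in [("timer",0),("lip",.0115),("nose",.012)]:
    print(q,[(x["at"],x["p"],onz("wrist",x["at"],z)) for x in models.place_of("wrist",q)[:2]])
print(s["t"],s["eef_pos"],s["tcp_rot"])
g=cv2.cvtColor(im,cv2.COLOR_BGR2GRAY)
for a in cv2.createLineSegmentDetector().detect(g)[0][:,0]:
    if np.hypot(a[2]-a[0],a[3]-a[1])>30 and a[1]<260:
        p,q=[onz("wrist",u,0.062) for u in (a[:2],a[2:])];d=q-p
        print(np.round(a,1),np.round(p[:2],4),np.round(q[:2],4),round(np.degrees(np.arctan2(d[1],d[0])),1))
E
```

```text
t: 6.58
eef_pos: [0.5903, -0.1559, 0.2102]
tcp_rot: [0.002, 0.304, 0.953, -0.0]
wrist_force: [-0.2, -0.3, -0.5]
finger_gap: 0.035
grip_force: 0.0
t: 7.17
eef_pos: [0.5736, -0.3399, 0.2063]
tcp_rot: [-0.001, 0.303, 0.953, 0.0]
wrist_force: [-0.5, 0.1, -0.0]
finger_gap: 0.0818
grip_force: 0.0
timer [([280.8, 131.0], 0.98, array([ 0.52280853, -0.30085789,  0.        ]))]
lip []
nose []
7.1667 [ 0.57359647 -0.33989319  0.20633418] [-6.58834315e-04  3.03020132e-01  9.52983842e-01  4.03191814e-04]
[500.6 250.5 537.1 256.6] [ 0.7321 -0.1937] [ 0.7576 -0.168 ] 45.2
[439.4 252.1 499.4 252.2] [ 0.7001 -0.2419] [ 0.7329 -0.1954] 54.8
[199.4 242.  201.3 281.8] [ 0.5616 -0.4215] [ 0.5944 -0.4451] -35.6
[367.8 239.5 417.8 282.1] [ 0.6505 -0.2908] [ 0.7152 -0.2739] 14.6
[249.3 251.8 284.5 233.4] [ 0.5964 -0.3889] [ 0.6007 -0.3513] 83.5
[ 31.9 252.2 120.6 252.1] [ 0.4784 -0.5575] [ 0.5266 -0.4887] 55.0
[435.7 221.7 464.5 230.3] [ 0.6719 -0.2302] [ 0.6946 -0.2123] 38.3
[266.6 178.8 309.3 172.3] [ 0.5493 -0.3351] [ 0.5665 -0.3005] 63.5
[548.   72.8 530.1  15.4] [ 0.6122 -0.09  ] [ 0.5637 -0.0834] 172.2
[216.6 112.  249.6  88.5] [ 0.4776 -0.3367] [ 0.4785 -0.3022] 88.5
[126.1   0.2  34.7 178.3] [ 0.3676 -0.3436] [ 0.4292 -0.5053] -69.2
[228.9 192.  217.7 125.9] [ 0.5394 -0.3701] [ 0.4874 -0.343 ] 152.5
[250.2  80.9 263.9 176.9] [ 0.4739 -0.2982] [ 0.5465 -0.3361] -27.6
[267.  151.7 298.2 147.4] [ 0.5299 -0.3208] [ 0.5427 -0.2962] 62.5
[299.4 150.8 268.1 155.1] [ 0.5457 -0.297 ] [ 0.5329 -0.3218] -117.3
[308.7 169.4 302.6 114.4] [ 0.5641 -0.2995] [ 0.5218 -0.2774] 152.5
[ 82.  124.2 101.5 148.4] [ 0.4187 -0.4383] [ 0.4439 -0.4384] -0.2
```

View pics/w3.png

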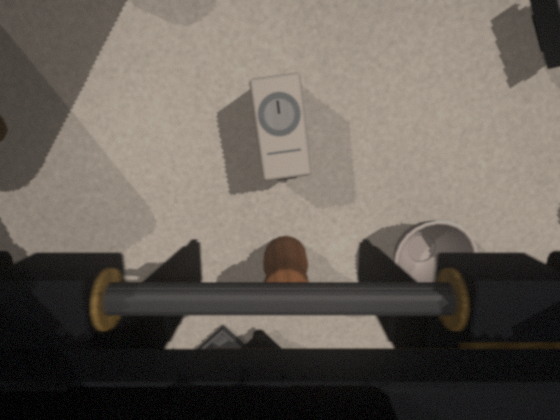

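The timer shows at (280,127), yaw ≈ −27.5°, foot end down in the image at (288,178). Its origin is about (0.521,−0.299). Now to grasp it.

```bash
python3 -m crank '{"travel":[[-0.263,0.205,0],[-0.263,0.205,-0.2],[-0.263,0.205,-0.5],[-0.263,0.205,-0.8],[-0.263,0.205,-0.895],[-0.263,0.205,-0.895],[-0.263,0.205,-0.895],[-0.263,0.205,-0.895]],"twist":[[0,0,0.0217],[0,0,0.0217],[0,0,0.0217],[0,0,0.0217],[0,0,0.0217],[0,0,0.0217],[0,0,0.0217],[0,0,0.0217]],"claw":[-1,-1,-1,-1,-1,-1,-1,-1]}'
python3 -m crank '{"travel":[[0,0,0],[0,0,0],[0,0,0],[0,0,0],[0,0,0],[0,0,0],[0,0,0],[0,0,0],[0,0,0],[0,0,0]],"twist":[[0,0,0],[0,0,0],[0,0,0],[0,0,0],[0,0,0],[0,0,0],[0,0,0],[0,0,0],[0,0,0],[0,0,0]],"claw":[1,1,1,1,1,1,1,1,1,1]}'
```

```text
t: 8.03
eef_pos: [0.5215, -0.2979, 0.0284]
tcp_rot: [-0.001, 0.236, 0.972, 0.0]
wrist_force: [0.9, -0.0, 0.1]
finger_gap: 0.095
grip_force: 0.0
t: 8.87
eef_pos: [0.5213, -0.2989, 0.0285]
tcp_rot: [0.0, 0.237, 0.972, -0.0]
wrist_force: [-0.1, -0.3, 1.8]
finger_gap: 0.0433
grip_force: 30.0
```

Gripped at a 43 mm opening with 30 N. Lift, carry to the rail and tilt by 25°.

```bash
python3 -m crank '{"travel":[[0,0,0.1],[0,0,0.25],[0,0.1,0.45],[0.155,0.85,0.5],[0.155,0.85,0.5],[0.155,0.85,0.5],[0.155,0.85,0.5],[0.155,0.85,0.5],[0.155,0.85,0.5]],"twist":[[0,0,0],[0,0,0],[0,0,0.047],[0,0,0.047],[0,0,0.047],[0,0,0.047],[0,0,0.047],[0,0,0.047],[0,0,0.047]],"claw":[1,1,1,1,1,1,1,1,1]}'
python3 -m crank '{"travel":[[0.1,0.5,0],[0.155,0.855,0],[0.155,0.855,0],[0.155,0.855,0],[0.155,0.855,0],[0.155,0.855,0],[0.155,0.855,0],[0.155,0.855,0],[0.155,0.855,0]],"twist":[[0,0,0],[-0.01265,-0.0683,0],[-0.01265,-0.0683,0],[-0.01265,-0.0683,0],[-0.01265,-0.0683,0],[-0.01265,-0.0683,0],[-0.01265,-0.0683,0],[-0.01265,-0.0683,0],[-0.01265,-0.0683,0]],"claw":[1,1,1,1,1,1,1,1,1]}'
cat > pose.py <<'E'
from h import *
from scipy.spatial.transform import Rotation as Ro
s=env.get_state();a=np.radians(10.5);ex=np.array([np.cos(a),-np.sin(a)]);ey=np.array([-ex[1],ex[0]])
F=np.array([0.6057,0.0375]);p=s["eef_pos"];q=s["tcp_rot"];R=Ro.from_quat([q[1],q[2],q[3],q[0]]).as_matrix()
tx=-R[:,0]; ty=R[:,1]; tz=-R[:,2]
def f(x,z): 
    w=p+(x*tx+(z-28.5)*tz)/1000; return np.round([(w[:2]-F)@ex*1000,(w[:2]-F)@ey*1000,w[2]*1000],1)
print("t",round(s["t"],2),"tcp",np.round(p,4),"tilt",round(np.degrees(np.arcsin(tx[2])),2),"yawerr",round(np.degrees(np.arctan2(tx[1],tx[0]))+10.5,2),"roll",round(np.degrees(np.arcsin(ty[2])),2))
print("tcp uv",np.round([(p[:2]-F)@ex*1000,(p[:2]-F)@ey*1000],1),"lip",f(-22.5,11.5),"nose",f(25,12),"footbot",f(32,0))
w=s["wrist_force"];print("F u,v,z",np.round([w[:2]@ex,w[:2]@ey,w[2]],1),"gap",round(s["finger_gap"],4))
E
python3 pose.py
```

```text
t: 9.62
eef_pos: [0.5524, -0.1273, 0.1285]
tcp_rot: [-0.0, 0.09, 0.996, 0.0]
wrist_force: [-0.4, -0.2, -3.0]
finger_gap: 0.0441
grip_force: 30.0
t: 10.37
eef_pos: [0.584, 0.0406, 0.1285]
tcp_rot: [0.215, 0.09, 0.972, -0.02]
wrist_force: [-0.3, 0.0, -2.3]
finger_gap: 0.0439
grip_force: 30.0
t 10.37 tcp [0.584  0.0406 0.1285] tilt 24.97 yawerr -0.07 roll -0.03
tcp uv [-21.9  -1. ] lip [-35.1  -1.  103.6] nose [  7.7  -1.  124.1] footbot [ 19.1  -1.  116.2]
F u,v,z [-0.3 -0.1 -2.3] gap 0.0439
```

```bash
python3 -m crank '{"travel":[[-0.015,0.003,-0.1],[-0.015,0.003,-0.25],[-0.015,0.003,-0.3],[-0.015,0.003,-0.3],[-0.015,0.003,-0.3]],"twist":[[0,0,0],[0,0,0],[0,0,0],[0,0,0],[0,0,0]],"claw":[1,1,1,1,1]}' >/dev/null
python3 - <<'E'
from h import *
for c in ("scene","side"):
    imaging.get_image(c)
    for q in ("timer","lip","nose"): print(c,q,[(np.round(x["at"],1),round(x["p"],2)) for x in models.place_of(c,q)[:1]])
from pose import f,F,ex,ey
for n,x,z in (("timer",0,0),("lip",-22.5,11.5),("nose",25,12)):
    u,v,zz=f(x,z)/1000; X=np.append(F+u*ex+v*ey,zz); print(n,[np.round(proj(c,X),1) for c in ("scene","side")])
E
```

```text
scene timer [(array([293.1, 204.4]), 0.71)]
scene lip []
scene nose [(array([289.4, 207.4]), 0.62)]
side timer [(array([283.1, 197.4]), 0.59)]
side lip [(array([273.1, 192. ]), 0.7)]
side nose [(array([286.6, 194. ]), 0.41)]
t 11.18 tcp [0.5805 0.0427 0.069 ] tilt 25.06 yawerr 0.02 roll -0.0
tcp uv [-25.7   0.5] lip [-38.9   0.5  44.1] nose [ 4.   0.5 64.6] footbot [15.4  0.5 56.7]
F u,v,z [ 0.5 -0.5 -2.2] gap 0.0438
timer [array([294.4, 203.3]), array([281.4, 195.1])]
lip [array([296.7, 193.7]), array([272.3, 194.1])]
nose [array([292.8, 205.4]), array([288. , 190.8])]
```

```bash
python3 -m crank '{"travel":[[0,0,-0.04],[0,0,-0.0615],[0,0,-0.0615],[0,0,-0.0615]],"twist":[[0,0,0],[0,0,0],[0,0,0],[0,0,0]],"claw":[1,1,1,1]}' >/dev/null; python3 pose.py
```

```text
t 11.52 tcp [0.5804 0.0428 0.0563] tilt 25.01 yawerr 0.05 roll -0.01
tcp uv [-25.9   0.6] lip [-39.1   0.6  31.4] nose [ 3.7  0.6 51.9] footbot [15.2  0.6 44. ]
F u,v,z [-0.2  0.4 -1.9] gap 0.044
```

```bash
python3 -m crank '{"travel":[[0.03,-0.0055,0],[0.03,-0.0055,0],[0.03,-0.0055,0]],"twist":[[0,0,0],[0,0,0],[0,0,0]],"claw":[1,1,1]}' >/dev/null; python3 pose.py
python3 -m crank '{"travel":[[0.01,-0.002,0],[0.01,-0.002,0]],"twist":[[0,0,0],[0,0,0]],"claw":[1,1]}' >/dev/null; python3 pose.py
python3 -m crank '{"travel":[[0.01,-0.002,0],[0.01,-0.002,0]],"twist":[[0,0,0],[0,0,0]],"claw":[1,1]}' >/dev/null; python3 pose.py
```

```text
t 11.77 tcp [0.5865 0.0417 0.0565] tilt 25.04 yawerr 0.01 roll 0.0
tcp uv [-19.7   0.6] lip [-32.9   0.6  31.6] nose [10.   0.6 52.2] footbot [21.4  0.6 44.3]
F u,v,z [-0.4  0.7 -1.9] gap 0.044
t 11.93 tcp [0.5884 0.0413 0.0564] tilt 25.03 yawerr 0.03 roll -0.0
tcp uv [-17.7   0.6] lip [-30.9   0.6  31.5] nose [11.9  0.6 52.1] footbot [23.3  0.6 44.1]
F u,v,z [ 0.2 -0.1 -2.5] gap 0.0439
t 12.1 tcp [0.5904 0.0409 0.0563] tilt 25.02 yawerr 0.03 roll -0.0
tcp uv [-15.7   0.6] lip [-28.9   0.6  31.4] nose [13.9  0.6 51.9] footbot [25.4  0.6 44. ]
F u,v,z [ 0.5 -0.5 -1.2] gap 0.0437
```

```bash
python3 -m crank '{"travel":[[0.01,-0.002,0],[0.01,-0.002,0]],"twist":[[0,0,0],[0,0,0]],"claw":[1,1]}' >/dev/null; python3 pose.py
python3 -m crank '{"travel":[[0.006,-0.001,0],[0.006,-0.001,0]],"twist":[[0,0,0],[0,0,0]],"claw":[1,1]}' >/dev/null; python3 pose.py
```

```text
t 12.27 tcp [0.5924 0.0405 0.0563] tilt 25.02 yawerr 0.02 roll -0.0
tcp uv [-13.7   0.5] lip [-26.9   0.5  31.4] nose [16.   0.5 51.9] footbot [27.4  0.5 44. ]
F u,v,z [ 0.2  0.2 -2.2] gap 0.0436
t 12.43 tcp [0.5935 0.0403 0.0562] tilt 25.01 yawerr 0.03 roll -0.01
tcp uv [-12.5   0.5] lip [-25.7   0.5  31.3] nose [17.2  0.6 51.8] footbot [28.6  0.6 43.9]
F u,v,z [-0.6  0.  -2.8] gap 0.0441
```

```bash
python3 -m crank '{"travel":[[0.006,-0.001,0],[0.006,-0.001,0]],"twist":[[0,0,0],[0,0,0]],"claw":[1,1]}' >/dev/null; python3 pose.py
python3 -m crank '{"travel":[[0.005,-0.001,0],[0.005,-0.001,0]],"twist":[[0,0,0],[0,0,0]],"claw":[1,1]}' >/dev/null; python3 pose.py
```

```text
t 12.6 tcp [0.5948 0.0401 0.0562] tilt 25.01 yawerr 0.03 roll -0.0
tcp uv [-11.2   0.6] lip [-24.4   0.6  31.3] nose [18.5  0.6 51.8] footbot [29.9  0.6 43.9]
F u,v,z [ 0.6 -0.4 -1.6] gap 0.0439
t 12.77 tcp [0.5958 0.0399 0.0562] tilt 25.01 yawerr 0.02 roll -0.0
tcp uv [-10.1   0.5] lip [-23.3   0.5  31.2] nose [19.5  0.5 51.8] footbot [30.9  0.5 43.9]
F u,v,z [-0.2  0.3 -2.5] gap 0.044
```

```bash
python3 -m crank '{"travel":[[0.008,-0.0015,-0.002],[0.015,-0.003,-0.004],[0.015,-0.003,-0.004]],"twist":[[0.0013,0.0068,0],[0.0025,0.0137,0],[0.0025,0.0137,0]],"claw":[1,1,1]}' >/dev/null; python3 pose.py
python3 -m crank '{"travel":[[0.005,-0.001,0],[0.005,-0.001,0]],"twist":[[0,0,0],[0,0,0]],"claw":[1,1]}' >/dev/null; python3 pose.py
```

```text
t 13.02 tcp [0.5983 0.0382 0.0553] tilt 20.43 yawerr 0.01 roll -0.24
tcp uv [-7.4 -0.7] lip [-22.6  -0.8  31.5] nose [21.8 -0.8 48.6] footbot [32.5 -0.8 39.8]
F u,v,z [-0.  -0.4 -1. ] gap 0.0439
t 13.18 tcp [0.5999 0.0374 0.0555] tilt 20.63 yawerr -0.03 roll -0.31
tcp uv [-5.7 -1.1] lip [-20.8  -1.2  31.7] nose [23.5 -1.3 48.9] footbot [34.3 -1.3 40.1]
F u,v,z [-0.4  0.1 -1.4] gap 0.0443
```

```bash
python3 -m crank '{"travel":[[0.005,-0.001,0],[0.005,-0.001,0]],"twist":[[0,0,0],[0,0,0]],"claw":[1,1]}' >/dev/null; python3 pose.py
python3 -m crank '{"travel":[[0.005,-0.001,0],[0.005,-0.001,0]],"twist":[[0,0,0],[0,0,0]],"claw":[1,1]}' >/dev/null; python3 pose.py
python3 - <<'E'
from h import *
for c in ("side",):
    im=imaging.get_image(c);cv2.imwrite("pics/s4.png",cv2.resize(im[140:240,230:350],None,fx=6,fy=6,interpolation=cv2.INTER_CUBIC)[:600,:800])
E
```

```text
t 13.35 tcp [0.6001 0.0374 0.0553] tilt 20.55 yawerr 0.02 roll -0.33
tcp uv [-5.5 -1.1] lip [-20.6  -1.2  31.5] nose [23.7 -1.2 48.6] footbot [34.5 -1.3 39.9]
F u,v,z [-0.8 -1.4 -0.9] gap 0.044
t 13.52 tcp [0.6009 0.0373 0.0553] tilt 20.49 yawerr 0.01 roll -0.32
tcp uv [-4.7 -1.1] lip [-19.8  -1.2  31.5] nose [24.5 -1.2 48.6] footbot [35.2 -1.3 39.8]
F u,v,z [-5.  -1.1  2.4] gap 0.044
```

View pics/s4.png

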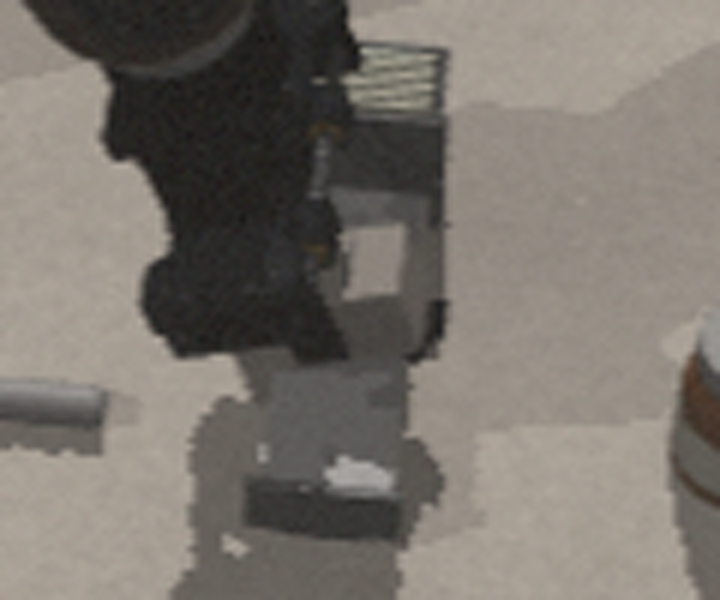

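The side view shows the foot beyond the far rail edge at (435,330). Contact came at nominal full depth (Fu −5 N). I'll check the hook with a slight lift.

```bash
python3 -m crank '{"travel":[[-0.003,0.0005,0.006],[-0.003,0.0005,0.006]],"twist":[[0,0,0],[0,0,0]],"claw":[1,1]}' >/dev/null; python3 pose.py
python3 -m crank '{"travel":[[0,0,0.004],[0,0,0.004]],"twist":[[0,0,0],[0,0,0]],"claw":[1,1]}' >/dev/null; python3 pose.py
```

```text
t 13.73 tcp [0.6009 0.0374 0.0565] tilt 20.54 yawerr 0.0 roll -0.28
tcp uv [-4.7 -0.9] lip [-19.8  -1.   32.7] nose [24.5 -1.  49.8] footbot [35.3 -1.1 41. ]
F u,v,z [ 0.6 -0.4 -4.7] gap 0.0438
t 13.9 tcp [0.6007 0.0374 0.0567] tilt 20.48 yawerr -0.0 roll -0.28
tcp uv [-4.9 -1. ] lip [-20.   -1.1  32.9] nose [24.3 -1.1 50. ] footbot [35.1 -1.1 41.2]
F u,v,z [  2.6  -0.2 -13.4] gap 0.0434
```

```bash
python3 -m crank '{"travel":[[0.004,-0.0007,-0.01],[0.0148,-0.0027,-0.02],[0.0148,-0.0027,-0.02]],"twist":[[0.001,0.005,0],[0.0038,0.0205,0],[0.0038,0.0205,0]],"claw":[1,1,1]}' >/dev/null; python3 pose.py
```

```text
t 14.15 tcp [0.6049 0.0371 0.0538] tilt 12.77 yawerr -0.03 roll -0.23
tcp uv [-0.8 -0.6] lip [-18.9  -0.6  32.3] nose [27.3 -0.7 43.3] footbot [36.8 -0.7 33.1]
F u,v,z [-5.2  0.9 -1.3] gap 0.0439
```

```bash
python3 -m crank '{"travel":[[-0.002,0.0004,0],[-0.002,0.0004,0],[-0.002,0.0004,0],[-0.002,0.0004,0],[-0.002,0.0004,0],[-0.002,0.0004,0]],"twist":[[0,0,0],[0,0,0],[0,0,0],[0,0,0],[0,0,0],[0,0,0]],"claw":[-0.5,-0.5,-0.5,-0.5,-0.5,-0.5]}' |grep -E "gap|wrist"
python3 -m crank '{"travel":[[-0.02,0.004,0.1],[-0.06,0.011,0.25],[-0.1,0.018,0.45],[-0.1,0.018,0.45],[-0.1,0.018,0.45],[-0.1,0.018,0.45]],"twist":[[0,0,0],[0,0,0],[0,0,0],[0.0065,0.0349,0],[0.0065,0.0349,0],[0.0065,0.0349,0]],"claw":[-0.5,-0.5,-0.5,-0.5,1,1]}' >/dev/null; python3 pose.py
python3 - <<'E'
from h import *
im=imaging.get_image("wrist");cv2.imwrite("pics/w5.png",im)
for q in ("timer","lip","nose"): print(q,[(np.round(x["at"],1),round(x["p"],2)) for x in models.place_of("wrist",q)[:1]])
E
```

```text
wrist_force: [0.0, 0.5, 0.7]
finger_gap: 0.0703
t 15.15 tcp [0.5855 0.0401 0.1447] tilt 0.23 yawerr -0.03 roll -0.26
tcp uv [-20.4  -1.1] lip [-42.8  -1.2 127.6] nose [  4.7  -1.2 128.3] footbot [ 11.7  -1.2 116.3]
F u,v,z [-1.5  0.8  0.4] gap 0.0625
timer [(array([280.9, 236.8]), 0.6)]
lip []
nose []
```

View pics/w5.png

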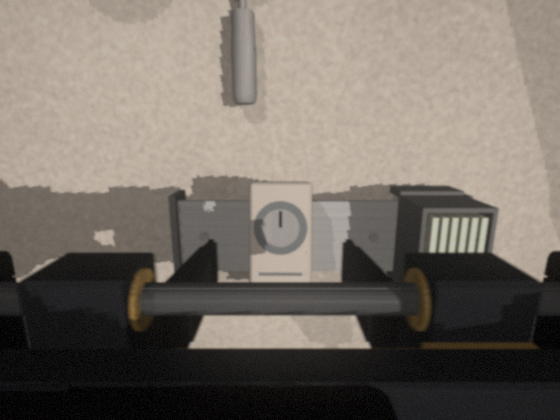

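The wrist view shows the timer square across the rail at (281,230), still tilted on its ramp. Close the fingers and go over the foot end.

```bash
python3 -m crank '{"travel":[[0.12,-0.022,0],[0.238,-0.044,0],[0.238,-0.044,0],[0.238,-0.044,0],[0.238,-0.044,-0.1],[0.238,-0.044,-0.22],[0.238,-0.044,-0.22],[0.238,-0.044,-0.22]],"twist":[[0,0,0],[0,0,0],[0,0,0],[0,0,0],[0,0,0],[0,0,0],[0,0,0],[0,0,0]],"claw":[1,1,1,1,1,1,1,1]}' >/dev/null; python3 pose.py
python3 -m crank '{"travel":[[0,0,-0.02],[0,0,-0.02]],"twist":[[0,0,0],[0,0,0]],"claw":[1,1]}' >/dev/null; python3 pose.py
```

```text
t 16.02 tcp [0.6297 0.032  0.0988] tilt 0.12 yawerr 0.01 roll -0.31
tcp uv [24.6 -1. ] lip [ 2.1 -1.1 81.7] nose [49.6 -1.1 82.3] footbot [56.6 -1.1 70.3]
F u,v,z [-0.4  0.6  1. ] gap 0.0006
t 16.18 tcp [0.6311 0.0319 0.0961] tilt 0.32 yawerr 0.01 roll -0.28
tcp uv [26.  -0.9] lip [ 3.6 -1.  79. ] nose [51.1 -1.  79.8] footbot [58.1 -1.  67.8]
F u,v,z [ 0.2 -0.3  0.1] gap 0.0004
```

Now press down in small guarded steps.

```bash
python3 -m crank '{"travel":[[0,0,-0.01],[0,0,-0.01]],"twist":[[0,0,0],[0,0,0]],"claw":[1,1]}' >/dev/null && python3 ok.py 9 &&
python3 -m crank '{"travel":[[0,0,-0.007],[0,0,-0.007]],"twist":[[0,0,0],[0,0,0]],"claw":[1,1]}' >/dev/null && python3 ok.py 9 &&
python3 -m crank '{"travel":[[0,0,-0.007],[0,0,-0.007]],"twist":[[0,0,0],[0,0,0]],"claw":[1,1]}' >/dev/null && python3 ok.py 9 &&
python3 -m crank '{"travel":[[0,0,-0.007],[0,0,-0.007]],"twist":[[0,0,0],[0,0,0]],"claw":[1,1]}' >/dev/null && python3 ok.py 9 &&
python3 -m crank '{"travel":[[0,0,-0.007],[0,0,-0.007]],"twist":[[0,0,0],[0,0,0]],"claw":[1,1]}' >/dev/null && python3 ok.py 9 &&
python3 -m crank '{"travel":[[0,0,-0.007],[0,0,-0.007]],"twist":[[0,0,0],[0,0,0]],"claw":[1,1]}' >/dev/null && python3 ok.py 9
```

```text
16.35 [0.6315 0.0318 0.0942] [ 1.7 -0.2  1.8]
16.52 [0.6321 0.0317 0.093 ] [ 2.7 -1.7  4.9]
16.68 [0.6326 0.0316 0.0918] [ 3.5 -1.3  6.8]
16.85 [0.6329 0.0316 0.0908] [ 3.9 -1.   7.7]
17.02 [0.6334 0.0315 0.0896] [ 5.2 -1.6  7.9]
17.18 [0.6338 0.0314 0.0885] [ 5.8 -0.7  9.4]
```

```bash
python3 -m crank '{"travel":[[0,0,-0.007],[0,0,-0.007]],"twist":[[0,0,0],[0,0,0]],"claw":[1,1]}' >/dev/null && python3 ok.py 14 &&
python3 -m crank '{"travel":[[0,0,-0.007],[0,0,-0.007]],"twist":[[0,0,0],[0,0,0]],"claw":[1,1]}' >/dev/null && python3 ok.py 14 &&
python3 -m crank '{"travel":[[0,0,-0.007],[0,0,-0.007]],"twist":[[0,0,0],[0,0,0]],"claw":[1,1]}' >/dev/null && python3 ok.py 14 &&
python3 -m crank '{"travel":[[0,0,-0.007],[0,0,-0.007]],"twist":[[0,0,0],[0,0,0]],"claw":[1,1]}' >/dev/null && python3 ok.py 14 &&
python3 -m crank '{"travel":[[0,0,-0.007],[0,0,-0.007]],"twist":[[0,0,0],[0,0,0]],"claw":[1,1]}' >/dev/null && python3 ok.py 14 &&
python3 -m crank '{"travel":[[0,0,-0.005],[0,0,-0.005]],"twist":[[0,0,0],[0,0,0]],"claw":[1,1]}' >/dev/null && python3 ok.py 14
```

```text
17.35 [0.6311 0.0317 0.0853] [-0.7 -0.4 -0.6]
17.52 [0.6306 0.0318 0.0832] [ 0.5 -0.8  0. ]
17.68 [0.6308 0.0318 0.0818] [-0.1  0.2 -0.4]
17.85 [0.6309 0.0318 0.0805] [ 0.1 -0.8 -0.5]
18.02 [0.6312 0.0318 0.0799] [-2.2 -0.4  5. ]
18.18 [0.6314 0.0318 0.0798] [-4.6 -0.  12.8]
```

It clicked: the force dropped to zero, then hard contact came at z = 0.080, exactly the seated top height. Retract and verify.

```bash
python3 -m crank '{"travel":[[0,0,0.1],[0,0,0.3],[0.15,0,0.5],[0.3,0,0.6],[0.3,0,0.6],[0.3,0,0.6],[0.3,0,0.6]],"twist":[[0,0,0],[0,0,0],[0,0,0],[0,0,0],[0,0,0],[0,0,0],[0,0,0]],"claw":[1,1,1,1,1,1,1]}' >/dev/null; python3 pose.py
python3 - <<'E'
from h import *
im=imaging.get_image("wrist");cv2.imwrite("pics/w6.png",im)
for q in ("timer","lip","nose"): print(q,[(np.round(x["at"],1),round(x["p"],2)) for x in models.place_of("wrist",q)[:1]])
from pose import F,ex,ey
p=models.place_of("wrist","timer")
if p:
    w=onz("wrist",p[0]["at"],0.018)[:2]-F; print("timer u,v",w@ex,w@ey)
E
```

```text
t 18.77 tcp [0.6902 0.0319 0.1972] tilt 0.14 yawerr 0.0 roll -0.3
tcp uv [84.1  9.8] lip [ 61.6   9.8 180.2] nose [109.1   9.8 180.8] footbot [116.1   9.7 168.8]
F u,v,z [ 0.1  0.2 -1.2] gap 0.0005
timer [(array([269.5, 112.6]), 0.64)]
lip []
nose []
t 18.97 tcp [0.6901 0.0318 0.1974] tilt 0.14 yawerr 0.0 roll -0.3
tcp uv [84.1  9.8] lip [ 61.6   9.7 180.3] nose [109.1   9.7 180.9] footbot [116.1   9.7 169. ]
F u,v,z [-0.5  0.2 -0.1] gap 0.0005
timer u,v 0.003942192911323074 -0.0006464676844622076
```

View pics/w6.png

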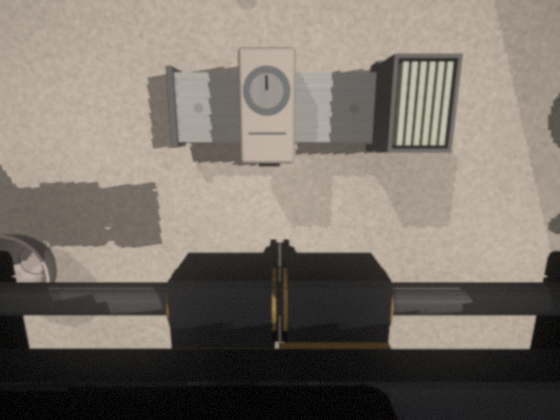

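The timer sits flat and square at (267,105), mid-stretch. The tongue shows only slightly at (270,164), and the robot is clear.

```bash
python3 -c "
from workcell import env
print(env.hand_in())"
```

```text
the job is handed in; nothing more can be done
None
```

The timer is clipped onto the rail within a few millimetres of the middle of the free stretch, flat and square. It clicked in at about 10 N, I have let go of it, and the job was handed in at about 19 s; no verdict came back.

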